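# Balance the flat metal sample on the draining dome

### The arm

A 7-joint arm with a two-finger parallel gripper is mounted at the origin on a cart in front of the work surface, level with it; the furniture and walls round the work are solid. World frame = base frame: x ahead of the robot, y to its left, z up, the work surface at z = 0. Lengths are in m, angles in rad, forces in N, time in s.
With the tool pointing down it reaches from about 0.4 to 0.85 m from the base axis. Payload 10.4 kg.
Tool frame: the origin (TCP) lies at the very end of the fingers, on their centre line; the grasp point (between the pads) lies 19 mm behind it; z points along the fingers, y is the line along which they close (so a half turn about z gives the same grasp; the last joint's range is limited). The gripper opens to 87 mm and grips with 3 to 60 N. Pads are 19 mm wide; open, the fingers measure 117 mm over their backs; the gripper's body (75 mm by 190 mm) begins 51 mm behind the grasp point.
Start: joints at [-1.238, 0.332, -0.065, 1.46, 0.022, 1.35, -0.088], TCP at [0.218, 0.586, 0.223] pointing down, gripper open.
Joint ranges: [-2.6, 2.6], [-0.5, 2.12], [-1.47, 1.34], [0.16, 2.42], [-1.27, 4.41], [0.06, 2.06], [-2.6, 2.6]. Speed limits (rad/s): [2.22, 2.22, 2.79, 2.79, 3.14, 3.14, 3.14].

### API

Orientations are given as a unit quaternion [x, y, z, w].
In Python, from bench import * gives the robot as it stands.
- The arm moves only by the tool step_arm, never from a script. Its arguments are lists of equal length, an entry for each row: "delta_pos": the shift along the world's x, y, z in units of 25 mm (1.0 is 25 mm), a list of three; "turn": the turn about the world's z in units of 0.12 rad (1.0 is 0.12 rad). In form: {"delta_pos": [[tx, ty, tz], ...], "turn": [turn, ...]}. A call has 1 to 12 rows; each row shifts and turns the commanded pose from where the row before left it; what a row does not reach is not made up. A row lasts 1/10 s, in which the tool goes at most 50 mm and 8.59 degrees, less where a joint would pass 70% of its speed; a pose out of reach is approached as far as the arm can. A call with a number of a shift or a turn outside -1 to 1 is refused whole. A call with a gripper value outside its range is refused whole. "grip" is the closure, from 0 (fully open) to 1 (shut), set as the call begins (left out, the last holds). The fingers move at their own pace and stop on an object; "newtons" is the grip in N (left out, the last holds). Time passes only in rows, so rows that do not move let the fingers close. It gives the time, the measured TCP pose, the force, the opening and the grip force at its end, in the units of the state.
- read_state(): the state, without advancing time (a new reading comes with each control period).
- camera(name): name is "scene" or "side" or "wrist"; returns a dict with "image" (384x512x3 uint8, red, green, blue), "z_map" (384x512 float32, m along the optical axis (not along the pixel's ray), 0 where there is no reading), "mtx" (3x3 intrinsics, pixels), "dist" ([k1, k2, p1, p2, k3] as OpenCV has them; the pictures are not rectified), "view" (4x4, takes a point from world to camera coordinates). Camera axes: x right, y up, looking along -z (the intrinsics and any distortion apply to the point x, -y, -z); pixel columns grow to the right and rows downward; lengths in m; the calibration is good to about 2 mm. A picture is of the moment at which its call begins.
- close_job(): hands the job in; it is judged then, once.
The state is a dict: "time": time; "joint_positions": joint angles; "joint_vel": joint speeds; "joint_torque": joint torques, N m; "ee_pos": TCP position; "eef_rot": TCP orientation; "ft_force": force on the tool from outside, world axes, zero at the start; "torque": the same for the moment, N m; "width": finger opening in m; "grip_force": force on a finger pad.
Only numpy, scipy, OpenCV 4.12 (cv2) and the standard library are available. Lean on these libraries where they do the work, as an engineer would, in place of code of your own. Each camera call takes 0.05 s, during which the arm holds its last target. There are 200 camera calls.

### The job

Set the flattest of the three round metal samples on the draining dome to dry: balance it on the very top of the dome, lying flat, and let go so that it rests there by itself. Leave the other two samples standing where they are.

Things in the scene. Friction and masses are not known exactly. Their poses are not given: they have to be found in the camera images.
- flat_sample: the flattest of three bare metal discs, a solid cylinder 38 mm in diameter and 16 mm high, about 0.14 kg, with one small dark hole in its top, lying flat on the bench; the three samples stand in any order in a row running left to right in front of the robot, at least 100 mm apart, to the right of the dome (the white screw-lid jar and the two bottles farther back are not samples); origin at the centre of its underside, z up along its axis
- middle_sample: bystander: metal cylinder 36 mm in diameter and 28 mm high, upright on the bench; origin at the centre of its underside, z up
- tall_sample: bystander: metal cylinder 34 mm in diameter and 45 mm high, upright on the bench; origin at the centre of its underside, z up
- crown (a point): the topmost point of the draining dome, 66 mm above the bench; the dome is a plain aluminium half ball of 60 mm radius on a 6 mm high round flange of 66 mm radius, fixed to the bench. It falls away evenly from the crown (1 mm lower at 11 mm off centre, 3 mm lower at 19 mm, 5 mm lower at 24 mm). A disc let go with its centre a few mm off the crown rocks to a slight tilt (about 1 degree per mm) and stays
Mind the look-alikes: they are no part of the job. What is shaped like the flat_sample but orange or purple is not meant.

How it is judged:
At the end, for the whole second after the job is handed in: The flat sample rests by itself on top of the dome, its centre within 15 mm of the crown, tilted less than 15 degrees, at rest; the other two samples stand within 20 mm of where they were (horizontal distance between flat_sample and crown below 0.015 m and height (world z) of flat_sample between 0.06 and 0.07 m and angle between flat_sample's own z axis and vertical below 0.26 rad and linear speed of flat_sample below 0.03 m/s and angular speed of flat_sample below 0.5 rad/s and distance of each of middle_sample, tall_sample from where it was at the start of the episode below 0.02 m); the robot touches nothing.
It fails at once if the middle-height sample is shifted more than 20 mm or tipped (distance of middle_sample from where it was at the start of the episode above 0.02 m or angle between middle_sample's own z axis and vertical above 0.3 rad).
It fails at once if the tall sample is shifted more than 20 mm or tipped (distance of tall_sample from where it was at the start of the episode above 0.02 m or angle between tall_sample's own z axis and vertical above 0.3 rad).
It also fails if it takes over 38 s, if anything falls off the work surface, if the arm or the gripper's body presses on something with over 40 N, if the wrist force passes 120 N, or if a joint passes its speed limit or range.

## Working session

There is one attempt and no reset: what is moved stays moved. The work goes in short steps, Python scripts to look and compute and a tool call to move; the robot and the scene stay as the last step left them, time stands still between calls to the robot, and variables do not carry over. Pictures are saved under pics/ and viewed, at most 10 in all, crops included, and the job is handed in when it is done.

Besides the shell and the picture viewer there is one more tool, called as name(argument=value, ...), one argument or row to a line, values as JSON. step_arm: Moves the arm, as the interface text tells. Shifts and turns lie within -1 to 1; 1 stands for 25 mm of shift or 0.12 rad of turn. Its arguments: {"type":"object","properties":{"delta_pos":{"type":"array"},"turn":{"type":"array"},"grip":{"type":"number"},"newtons":{"type":"number"}},"required":["delta_pos","turn"]}

```bash
mkdir -p pics; cat > h.py <<'E'
from bench import *
import numpy as np, cv2
def snap(n,f):
    c=camera(n); cv2.imwrite(f'pics/{f}.png',c['image'][:,:,::-1]); np.savez(f'pics/{f}.npz',**c); return c
def ray(c,px,z):
    p=cv2.undistortPoints(np.array([[px]],float),np.array(c['mtx']),np.array(c['dist']))[0,0]
    V=np.array(c['view']);R=V[:3,:3];o=-R.T@V[:3,3];d=R.T@np.array([p[0],-p[1],-1])
    return o+d*(z-o[2])/d[2]
def cloud(c):
    h,w=c['z_map'].shape;v,u=np.mgrid[:h,:w]
    p=cv2.undistortPoints(np.stack([u.ravel(),v.ravel()],1).astype(float)[:,None],np.array(c['mtx']),np.array(c['dist']))[:,0]
    z=c['z_map'].ravel();V=np.array(c['view']);X=np.stack([p[:,0]*z,-p[:,1]*z,-z],1)
    return ((X-V[:3,3])@V[:3,:3]).reshape(h,w,3)
E
python3 - <<'E'
from h import *
a=[snap(n,n+'0') for n in('scene','side')]
cv2.imwrite('pics/both.png',cv2.resize(np.vstack([x['image'][:,:,::-1] for x in a]),(400,600)) if 0 else cv2.resize(np.hstack([x['image'][:,:,::-1] for x in a]),(800,300)))
for x in a: 
  V=x['view'];print(-V[:3,:3].T@V[:3,3])
print(read_state())
E
```

```text
[ 0.09121753 -0.62944498  0.82698301]
[ 0.51748605 -0.94144804  0.61215327]
{'time': 0.1, 'joint_positions': array([-1.2375794 ,  0.33277668, -0.06469461,  1.46084228,  0.02159794,
        1.34989643, -0.08852592]), 'joint_vel': array([-1.22786326e-03, -2.56606390e-03, -2.76805755e-04, -3.42313583e-03,
        2.52269927e-03, -5.54377388e-04, -6.13784482e-05]), 'joint_torque': array([ 1.42327324e-03, -6.24546075e+01,  2.45202013e-02, -3.90717852e+01,
       -6.15515769e-02,  3.65375646e-02,  3.82347287e-05]), 'ee_pos': array([0.21761008, 0.58553239, 0.22186065]), 'eef_rot': array([ 1.76977594e-01,  9.84214689e-01, -6.08328566e-04, -8.12841506e-05]), 'ft_force': array([-0.37969263,  0.08414322,  0.74861674]), 'torque': array([0.0010175 , 0.0164965 , 0.00706746]), 'grip_force': 0.0, 'width': 0.087101361235257}
```

View pics/scene0.png

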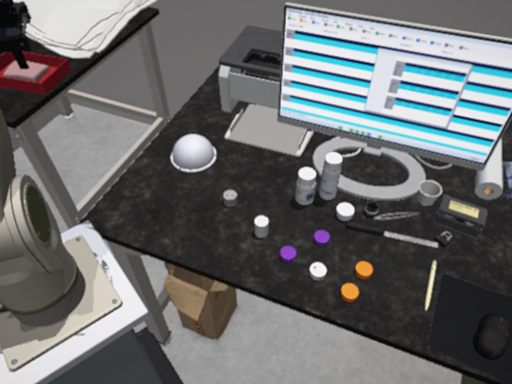

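View pics/side0.png

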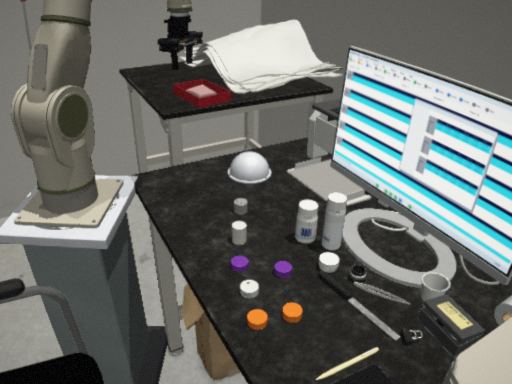

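The scene view shows the dome at (193,150), the middle sample at (230,198), the tall one at (261,226) and the flat one, with its hole, at (318,270). In the side view these are at (250,166), (240,206), (239,232) and (249,289).

```bash
python3 - <<'E'
from h import *
for n,f,o in(('scene0',(318,270),((230,198),(261,226))),('side0',(249,289),((240,206),(239,232)))):
    c=dict(np.load(f'pics/{n}.npz'));P=cloud(c)
    A=ray(c,f,.016)
    near=lambda q,r:(np.hypot(P[...,0]-q[0],P[...,1]-q[1])<r)&(c['z_map']>0)
    m=near(A,.035)&(P[...,2]>.011)&(P[...,2]<.022)
    print(n,'flat',A,P[m].mean(0),P[m].min(0),P[m].max(0),m.sum())
    v,u=np.nonzero(m); print('ray',ray(c,(u.mean(),v.mean()),.0145))
    for q in o:
        A=ray(c,q,.02);m=near(A,.04)&(P[...,2]>.01);print(P[m].mean(0),P[m].min(0),P[m].max(0))
    px=(193,150) if n=='scene0' else(250,166)
    A=P[px[1],px[0]];m=near(A,.1)&(P[...,2]>.015)&(P[...,2]<.08);X=P[m]
    s=np.linalg.lstsq(np.c_[2*X,np.ones(len(X))],(X**2).sum(1),rcond=None)[0];print('dome',s[:3],np.sqrt(s[3]+s[:3]@s[:3]),X.max(0),X.min(0))
E
```

```text
scene0 flat [ 0.49592216 -0.31331909  0.016     ] [ 0.49547438 -0.31315328  0.0155566 ] [ 0.47797754 -0.33165878  0.01100231] [ 0.51452908 -0.29473045  0.01941183] 205
ray [ 0.49595877 -0.31279393  0.0145    ]
[ 0.4606961  -0.01779302  0.02616405] [ 0.44488743 -0.03280284  0.01013227] [0.48064162 0.00420499 0.03305799]
[ 0.4634714  -0.14691344  0.03704815] [ 0.45002237 -0.15965319  0.01004955] [ 0.48310406 -0.12438901  0.05008106]
dome [0.47782276 0.19388676 0.00958359] 0.058442451438528734 [0.53167654 0.2357847  0.06994892] [0.41766688 0.13325651 0.01517473]
side0 flat [ 0.49964607 -0.32181553  0.016     ] [ 0.49905926 -0.3146717   0.0152364 ] [ 0.48280407 -0.33384529  0.01130059] [ 0.51555957 -0.29426818  0.0188761 ] 210
ray [ 0.49904029 -0.31399441  0.0145    ]
[ 0.46484669 -0.02113064  0.02407613] [ 0.44882547 -0.03583043  0.01044184] [0.4804705  0.00311745 0.0316594 ]
[ 0.46871726 -0.1506111   0.03417418] [ 0.45285365 -0.16098546  0.01032691] [ 0.48371363 -0.12806623  0.04830958]
dome [0.47922322 0.19251412 0.00631008] 0.05867085324849126 [0.53726963 0.22025468 0.06628845] [0.4223145  0.13250625 0.01504912]
```

```bash
python3 - <<'E'
from h import *
c=dict(np.load('pics/scene0.npz'))
for p in((288,253),(321,237),(350,292),(363,270),(345,211)): print(p,ray(c,p,.016)[:2])
E
```

```text
(288, 253) [ 0.47186428 -0.23733775]
(321, 237) [ 0.56395643 -0.2506325 ]
(350, 292) [ 0.51318461 -0.39559152]
(363, 270) [ 0.57596749 -0.37481554]
(345, 211) [ 0.66733111 -0.22843614]
```

step_arm(
  delta_pos=[
    [0.9,-1,0],
    [0.9,-1,0],
    [0.9,-1,0],
    [0.9,-1,0],
    [0.9,-1,0],
    [0.9,-1,0],
    [0.9,-1,0],
    [0.9,-1,0],
    [0.9,-1,0],
    [0.9,-1,0],
    [0.9,-1,0],
    [0.9,-1,0],
  ],
  turn=[0.25,0.25,0.25,0.25,0.25,0.25,0.25,0.25,0.25,0.25,0.25,0.25],
)

```text
time: 1.3
ee_pos: [0.4883, 0.2846, 0.2223]
eef_rot: [-0.003, 1.0, -0.0, -0.0]
ft_force: [-0.1, -0.1, -0.1]
width: 0.0866
grip_force: 0.0
```

step_arm(
  delta_pos=[
    [-0.4,-1,0],
    [0,-1,0],
    [0,-1,0],
    [0,-0.6,0],
    [0,0,0],
  ],
  turn=[0,0,0,0,0],
  grip=0.37,
)

```text
time: 1.8
ee_pos: [0.478, 0.1939, 0.2226]
eef_rot: [-0.001, 1.0, -0.0, 0.0]
ft_force: [0.4, 0.2, -0.6]
width: 0.0581
grip_force: 0.0
```

```bash
python3 - <<'E'
from h import *
c=snap('wrist','w1');P=cloud(c);V=c['view'];print(-V[:3,:3].T@V[:3,3],read_state()['width'])
m=(np.hypot(P[...,0]-.478,P[...,1]-.193)<.1)&(P[...,2]>.015)&(P[...,2]<.08)&(c['z_map']>0);X=P[m]
s=np.linalg.lstsq(np.c_[2*X,np.ones(len(X))],(X**2).sum(1),rcond=None)[0];print('dome',s[:3],np.sqrt(s[3]+s[:3]@s[:3]),X.max(0),X.min(0),len(X))
E
```

```text
[0.4041257  0.19404417 0.38665842] 0.05663864604691257
dome [0.48012779 0.19407594 0.00793583] 0.06010509256550894 [0.53537762 0.25260579 0.06953395] [0.42070497 0.13591455 0.01500072] 8499
```

View pics/w1.png

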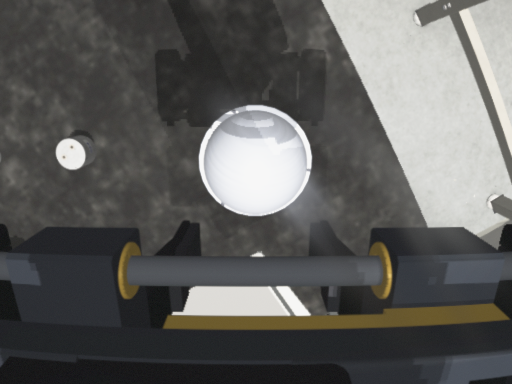

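The wrist view shows the whole dome, centred at (255,160). The crown is at about (0.4795, 0.1937). Next is the flat sample.

step_arm(
  delta_pos=[
    [0.1,-1,0],
    [0.1,-1,0],
    [0.1,-1,0],
    [0.1,-1,0],
    [0.1,-1,0],
    [0.1,-1,0],
    [0.1,-1,0],
    [0.08,-1,0],
    [0,-1,0],
    [0,-1,0],
    [0,-1,0],
    [0,-1,0],
  ],
  turn=[0,0,0,0,0,0,0,0,0,0,0,0],
)

```text
time: 3.05
ee_pos: [0.4979, -0.1035, 0.2225]
eef_rot: [-0.003, 1.0, 0.0, 0.0]
ft_force: [1.0, 1.1, 0.4]
width: 0.0551
grip_force: 0.0
```

step_arm(
  delta_pos=[
    [0,-1,0],
    [0,-1,0],
    [0,-1,0],
    [0,-1,0],
    [0,-1,0],
    [0,-1,-0.5],
    [0,-1,-1],
    [0,-1,-1],
    [0,-0.3,-0.5],
    [0,0,0],
    [0,0,0],
  ],
  turn=[0,0,0,0,0,0,0,0,0,0,0],
)

```text
time: 4.15
ee_pos: [0.4983, -0.3102, 0.148]
eef_rot: [-0.003, 1.0, 0.0, 0.0]
ft_force: [-0.6, -0.2, 0.4]
width: 0.0553
grip_force: 0.0
```

```bash
python3 - <<'E'
from h import *
c=snap('wrist','w2');P=cloud(c);print(read_state()['ee_pos'])
m=(np.hypot(P[...,0]-.4975,P[...,1]+.3135)<.035)&(P[...,2]>.012)&(P[...,2]<.022)&(c['z_map']>0);X=P[m]
v,u=np.nonzero(m);print(m.sum(),X.mean(0),X.min(0),X.max(0),u.mean(),v.mean(),ray(c,(u.mean(),v.mean()),.016))
E
```

```text
[ 0.49850883 -0.31019928  0.14855935]
1297 [ 0.49834278 -0.3117097   0.01796204] [ 0.4804497  -0.32968299  0.01210737] [ 0.51705834 -0.29379171  0.02034531] 252.60601387818042 178.5697764070933 [ 0.49876248 -0.31171743  0.016     ]
```

View pics/w2.png

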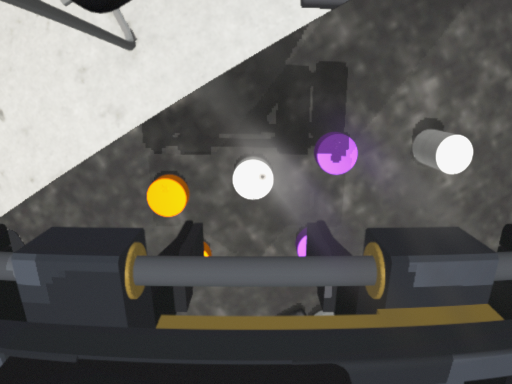

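The wrist view shows the bare disc with its hole at (253,179), between orange (168,195) and purple (337,154). I'll descend now.

step_arm(
  delta_pos=[
    [0,-0.06,-1],
    [0,0,-1],
    [0,0,-1],
    [0,0,-1],
    [0,0,-0.8],
    [0,0,-0.6],
    [0,0,-0.4],
    [0,0,0],
    [0,0,0],
  ],
  turn=[0,0,0,0,0,0,0,0,0],
)

```text
time: 5.1
ee_pos: [0.4978, -0.3132, 0.0034]
eef_rot: [-0.002, 1.0, -0.0, 0.0]
ft_force: [-0.4, 0.7, 0.9]
width: 0.055
grip_force: 0.0
```

step_arm(
  delta_pos=[
    [0,0,0],
    [0,0,0],
    [0,0,0],
    [0,0,0],
    [0,0,0],
  ],
  turn=[0,0,0,0,0],
  grip=1,
  newtons=25,
)

```text
time: 5.6
ee_pos: [0.4975, -0.3131, 0.003]
eef_rot: [-0.002, 1.0, 0.0, 0.0]
ft_force: [-1.0, 2.0, 5.4]
width: 0.0372
grip_force: 25.0
```

step_arm(
  delta_pos=[
    [0,0,0.6],
    [0,0,1],
    [0,0,1],
    [0,0,1],
    [0,0.3,1],
    [0,1,1],
    [0,1,0.5],
    [0,1,0],
    [0,1,0],
    [0,1,0],
    [0,1,0],
    [0,1,0],
  ],
  turn=[0,0,0,0,0,0,0,0,0,0,0,0],
)

```text
time: 6.8
ee_pos: [0.4969, -0.1299, 0.1558]
eef_rot: [-0.002, 1.0, -0.0, 0.0]
ft_force: [0.5, 0.1, -1.7]
width: 0.0372
grip_force: 25.0
```

step_arm(
  delta_pos=[
    [-0.1,1,0],
    [-0.1,1,0],
    [-0.1,1,0],
    [-0.1,1,0],
    [-0.1,1,0],
    [-0.1,1,0],
    [-0.12,1,0],
    [0,1,0],
    [0,1,0],
    [0,1,0],
    [0,1,0],
    [0,1,0],
  ],
  turn=[0,0,0,0,0,0,0,0,0,0,0,0],
)

```text
time: 8.0
ee_pos: [0.4791, 0.1699, 0.1558]
eef_rot: [-0.002, 1.0, -0.0, 0.0]
ft_force: [0.3, 0.4, -1.2]
width: 0.037
grip_force: 25.0
```

step_arm(
  delta_pos=[
    [0,0.6,0],
    [0,0.35,0],
    [0,0,0],
    [0,0,0],
  ],
  turn=[0,0,0,0],
)

```text
time: 8.4
ee_pos: [0.4794, 0.1919, 0.1551]
eef_rot: [-0.002, 1.0, -0.0, -0.0]
ft_force: [0.5, -0.2, -0.9]
width: 0.0373
grip_force: 25.0
```

```bash
python3 - <<'E'
from h import *
s=read_state();print(s['ee_pos'],s['width'],s['grip_force'])
a=snap('side','s3');b=snap('wrist','w3')
for c in(a,b):
  P=cloud(c);e=s['ee_pos']
  m=(np.hypot(P[...,0]-e[0],P[...,1]-e[1])<.025)&(P[...,2]>e[2]-.01)&(P[...,2]<e[2]+.018)&(c['z_map']>0);X=P[m]
  if len(X): print(len(X),X.mean(0),X.min(0),X.max(0))
cv2.imwrite('pics/c3.png',cv2.resize(np.hstack([a['image'][60:200,180:320],b['image'][100:300,155:355][::1,::1][:200,:].repeat(1,0)[30:170,30:170]])[:,:,::-1],(800,400)))
E
```

```text
[0.47939992 0.19192431 0.15513094] 0.037282532519329246 24.999524652957916
45 [0.48472895 0.18225166 0.16255839] [0.46120666 0.16714374 0.15273788] [0.49853165 0.20370097 0.17084556]
3346 [0.47169238 0.19182863 0.16805949] [0.46169879 0.16875606 0.15415372] [0.48277783 0.21501279 0.17312265]
```

View pics/c3.png

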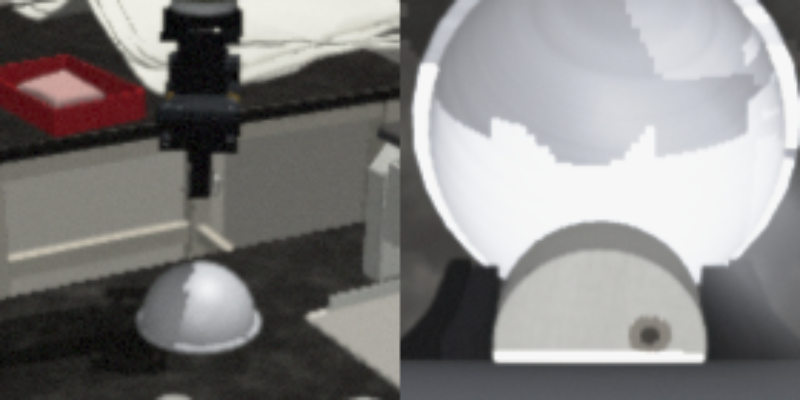

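The left crop shows the gripper above the dome. The right crop shows the disc held level and centred between the pads, with its hole at (650,333). I'll lower it slowly to contact.

step_arm(
  delta_pos=[
    [0.02,0.08,-0.8],
    [0,0,-0.8],
    [0,0,-0.7],
    [0,0,-0.5],
    [0,0,-0.3],
    [0,0,-0.15],
    [0,0,0],
    [0,0,0],
  ],
  turn=[0,0,0,0,0,0,0,0],
)

```text
time: 9.3
ee_pos: [0.4801, 0.1953, 0.0745]
eef_rot: [-0.002, 1.0, 0.0, 0.0]
ft_force: [0.8, -0.5, -0.2]
width: 0.0369
grip_force: 25.0
```

step_arm(
  delta_pos=[
    [0,0,-0.06],
    [0,0,0],
    [0,0,0],
  ],
  turn=[0,0,0],
)

```text
time: 9.6
ee_pos: [0.4798, 0.1952, 0.0725]
eef_rot: [-0.002, 1.0, 0.0, 0.0]
ft_force: [0.3, -0.4, -2.0]
width: 0.0375
grip_force: 25.0
```

step_arm(
  delta_pos=[
    [0,-0.04,-0.06],
    [0,0,0],
    [0,0,0],
  ],
  turn=[0,0,0],
)

```text
time: 9.9
ee_pos: [0.4797, 0.1941, 0.0708]
eef_rot: [-0.002, 1.0, 0.0, -0.0]
ft_force: [-1.0, -0.0, -1.8]
width: 0.0374
grip_force: 25.0
```

step_arm(
  delta_pos=[
    [0,0,-0.05],
    [0,0,0],
    [0,0,0],
  ],
  turn=[0,0,0],
)

```text
time: 10.2
ee_pos: [0.4797, 0.1941, 0.0695]
eef_rot: [-0.002, 1.0, 0.0, -0.0]
ft_force: [1.1, 0.1, -0.9]
width: 0.0372
grip_force: 25.0
```

step_arm(
  delta_pos=[
    [0,0,-0.03],
    [0,0,0],
    [0,0,0],
  ],
  turn=[0,0,0],
)

```text
time: 10.5
ee_pos: [0.4798, 0.1942, 0.0689]
eef_rot: [-0.002, 1.0, 0.0, 0.0]
ft_force: [-0.5, -0.3, -0.5]
width: 0.0372
grip_force: 25.0
```

step_arm(
  delta_pos=[
    [0,0,-0.03],
    [0,0,0],
    [0,0,0],
  ],
  turn=[0,0,0],
)

```text
time: 10.8
ee_pos: [0.4799, 0.1942, 0.0688]
eef_rot: [-0.002, 1.0, 0.0, 0.0]
ft_force: [-3.3, -1.7, 8.9]
width: 0.0373
grip_force: 25.0
```

Contact is made at 9 N, so I'll relax the grip and then open gradually.

step_arm(
  delta_pos=[
    [0,0,0.015],
    [0,0,0],
  ],
  turn=[0,0],
  newtons=4,
)

```text
time: 11.0
ee_pos: [0.48, 0.1943, 0.0687]
eef_rot: [-0.002, 1.0, 0.0, 0.0]
ft_force: [0.4, -0.9, 3.0]
width: 0.0376
grip_force: 4.0
```

step_arm(
  delta_pos=[
    [0,0,0],
    [0,0,0],
    [0,0,0],
  ],
  turn=[0,0,0],
  grip=0.52,
)

```text
time: 11.3
ee_pos: [0.4795, 0.1941, 0.0682]
eef_rot: [-0.002, 1.0, -0.0, -0.0]
ft_force: [-0.4, -0.4, 0.1]
width: 0.0417
grip_force: 0.0
```

step_arm(
  delta_pos=[
    [0,0,0],
    [0,0,0],
    [0,0,0],
    [0,0,0],
  ],
  turn=[0,0,0,0],
  grip=0.35,
)

```text
time: 11.7
ee_pos: [0.4797, 0.1941, 0.0684]
eef_rot: [-0.002, 1.0, 0.0, -0.0]
ft_force: [-0.3, -0.4, -0.0]
width: 0.0557
grip_force: 0.0
```

```bash
python3 - <<'E'
from h import *
s=read_state();print(s['ee_pos'],s['width'],s['grip_force'])
a=snap('side','s4');b=snap('wrist','w4')
cv2.imwrite('pics/c4.png',cv2.resize(np.hstack([a['image'][100:200,200:300],b['image'][150:250,205:305]])[:,:,::-1],(800,400)))
E
```

```text
[0.47969018 0.19413543 0.06842621] 0.055726231476880134 0.0
```

View pics/c4.png

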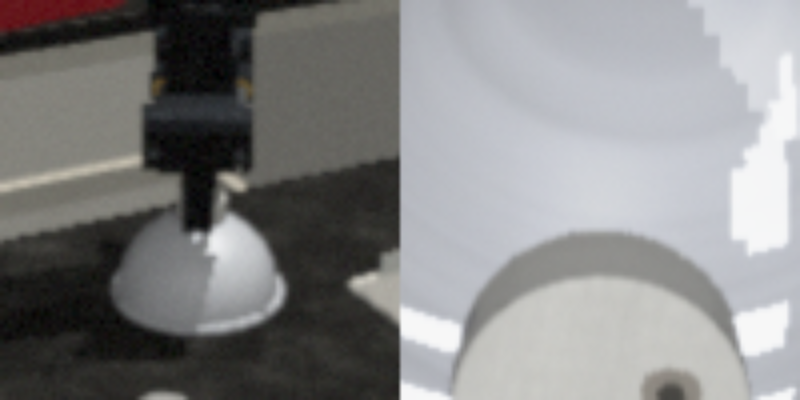

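The disc rests on the crown with the fingers clear on both sides. I'll open a little more and rise straight up.

step_arm(
  delta_pos=[
    [0,0,0],
    [0,0,0.2],
    [0,0,0.5],
    [0,0,1],
    [0,0,1],
    [0,0,1],
    [0,0,1],
    [0,0,0.5],
    [0,0,0],
    [0,0,0],
  ],
  turn=[0,0,0,0,0,0,0,0,0,0],
  grip=0.2,
)

```text
time: 12.8
ee_pos: [0.4794, 0.194, 0.1979]
eef_rot: [-0.002, 1.0, -0.0, -0.0]
ft_force: [0.2, -0.1, -0.4]
width: 0.0695
grip_force: 0.0
```

```bash
python3 - <<'E'
from h import *
b=snap('wrist','w5');a=snap('side','s5');P=cloud(b)
m=(np.hypot(P[...,0]-.48,P[...,1]-.194)<.03)&(P[...,2]>.076)&(P[...,2]<.095)&(b['z_map']>0);X=P[m]
A=np.linalg.lstsq(np.c_[X[:,:2],np.ones(len(X))],X[:,2],rcond=None)[0]
print(len(X),X.mean(0),X.min(0),X.max(0),'slope',A[:2])
cv2.imwrite('pics/c5.png',cv2.resize(np.hstack([a['image'][110:250,190:330],b['image'][100:240,185:325]])[:,:,::-1],(800,400)))
E
```

```text
1461 [0.48063058 0.19436541 0.0837334 ] [0.46285401 0.17595418 0.07608264] [0.5004045  0.21295796 0.08617925] slope [0.01200148 0.00018594]
```

View pics/c5.png

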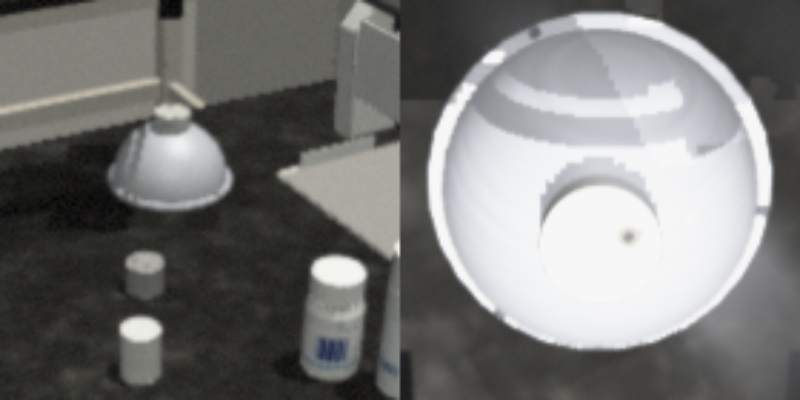

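The disc sits at (600,240) in the right crop, level and centred on the dome. In the left crop the middle and tall samples stand undisturbed at (145,275) and (140,350).

```bash
python3 -c "
from bench import *
print(close_job())"
```

```text
the job is handed in; nothing more can be done
None
```

The flat sample is resting on its own on top of the dome, level and within about 1 mm of the crown by the last camera measurement; the other two samples are still standing, and I handed the job in at about 13 s of the 38 s allowed (no verdict was returned).

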